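Load the hub and hold the dead-man lever at run

TASK

Put the turned metal hub, flange down, into the round nest of the test fixture and press it fully home, so that its flange is flush with the face of the nest, then let go of it. Then press the fixture's spring-loaded dead-man lever down to its run position, about half way, where the top of the black paddle is level with the top of the steel index post beside it, and hold it steady there: the job ends with you still holding the lever down. Leave the wooden block, the bearing and the screw-top jar where they are.

Things in the scene. Friction and masses are not known exactly. Their poses are not given: they have to be found in the camera images.
- hub: Loose turned metal coupling hub, about 0.2 kg: round flange 66 mm in diameter, 14 mm thick, with a round boss 36 mm in diameter standing 24 mm above it (38 mm high in all). Stands flange down; grip the boss from above. Origin: centre of the flange's underside; z up along the boss. Starts on the bench left or right of the fixture (it and the wooden block trade places).
- fixture: Test fixture fixed to the bench: dark steel base plate 150 (x) x 310 (y) x 12 mm, origin at the centre of its underside; position and yaw vary. On its +y half is a grey nest block 110 x 110 mm, top face 38 mm above the bench, with the round nest in it; on its -y half is the dead-man lever, hinged at the +x side, its black paddle toward -x.
- nest_mouth (a point): Centre of the nest's mouth, in the nest block's top face, 38 mm above the bench. The nest is a round recess 69 mm in diameter, 14 mm deep. Three sprung balls in its wall (7 mm below the face, standing out 2.5 mm) catch the flange: the hub's weight alone does not bring it home; it needs a push of about 5 N, then stays. Seated, its boss top is 24 mm above the face.
- nest_floor (a point): Centre of the nest's floor, 14 mm below the mouth, 24 mm above the bench. The seated hub's origin lies here.
- paddle_top (a point): Centre of the top of the lever's black plastic paddle (46 x 46 mm, 14 mm thick), 120 mm from the lever's hinge. About 104 mm above the bench when released, 80 mm in the run position, about 56 mm at the bottom. It moves with the lever.
- index_post_top (a point): Centre of the top of the fixed upright steel index post, 12 mm in diameter, beside the paddle (42 mm from the paddle's centre, on the side away from the nest), 80 mm above the bench. The paddle's top is level with it in the run position.
- lever_arm (a joint): Angle of the dead-man lever in rad: 0 released (sloping up toward the paddle, where a spring returns it), 0.20 run position (level), 0.40 pressed right down on its stop. At the paddle the spring takes about 4.5 N to start, 8 N at the run position and 11 N at the bottom.
- wood_block: Bystander, loose: wooden packing block 45 x 110 x 32 mm, lying on the bench at the side of the fixture where the hub is not. Origin: centre of the underside. Leave alone.
- bearing: Bystander, loose: steel ball bearing lying flat at one side of the fixture, farther from the robot than the hub or block there; 40 mm in diameter, 12 mm high. Origin: centre of the underside. Leave alone.
- screw_jar: Bystander, loose: pale translucent screw-top jar with a red lid standing at the other side of the fixture from the bearing; 63 mm in diameter, 87 mm high. Origin: centre of the underside. Leave alone.

How it is judged:
By the outcome, as a careful person would: the job done as asked, in the order asked, and still so for the second after the job is handed in, while the arm keeps its last pose, push and grip.
It also fails if it takes over 51 s, if anything falls off the work surface, if the arm or the gripper's body presses on something with over 40 N, if the wrist force passes 120 N, or if a joint passes its speed limit or range.

ROBOT

A 6-joint arm with a two-finger parallel gripper is mounted at the origin on a cart in front of the work surface, level with it; the furniture and walls round the work are solid. World frame = base frame: x ahead of the robot, y to its left, z up, the work surface at z = 0. Lengths are in m, angles in rad, forces in N, time in s.
With the tool pointing down it reaches from about 0.35 to 0.775 m from the base axis. Payload 5.5 kg.
Tool frame: the origin (TCP) lies at the very end of the fingers, on their centre line; the grasp point (between the pads) lies bot.grip_depth behind it (bot.grip_depth is the distance from the TCP to the grasp point, in m); z points along the fingers, y is the direction in which the jaws open and shut (so a half turn about z gives the same grasp; the last joint's range is limited). The gripper opens to 85 mm and grips with 20 to 120 N. Pads are 22 mm wide; open, the fingers measure 114 mm over their backs; the gripper's body (76 mm by 85 mm) begins 54 mm behind the grasp point. The pads swing forward as they close: fully open they stand 13 mm farther back than shut.
Start: joints at [1.076, 0.313, 0.046, 1.304, 0, 1.431], TCP at [0.2, 0.539, 0.231] pointing down, gripper open.
Joint ranges: [-2.76, 2.76], [-0.86, 1.69], [-1.03, 1.26], [-2.2, 2.34], [-1.47, 1.5], [-3.14, 3.14]. Speed limits (rad/s): [2.57, 2.57, 3.14, 3.14, 3.14, 3.14].

INTERFACE

Orientations are given as a rotation vector (axis times angle).
In Python, from station import bot, cams gives the robot as it stands. The module is installed in compiled form; this text tells all that it offers.
- The arm moves only by the tool jog_arm, never from a script. Its argument "plan" is a list of rows, each an object with "gripper": the finger opening in mm, from 0 to 85.4; "translation": the shift along the tool's x, y, z in mm, a list of three; "delta_rot": the turn, a rotation vector about the tool's x, y, z in degrees, a list of three. A call has 1 to 8 rows; each row is the pose to reach, as a shift and turn from the pose measured when the call began, along the tool's axes at that moment; what a row does not reach only later rows make up. A row lasts 1/8 s, in which the tool goes at most 62.5 mm and 10.7 degrees, less where a joint would pass 70% of its speed; a pose out of reach is approached as far as the arm can. A call with a gripper value outside its range is refused whole. The fingers move at their own pace and stop on an object; the grip force is fixed at half the most. Time passes only in rows, so rows that repeat a pose let the fingers close. It gives the time, the measured TCP pose, the force and the opening at its end, in the units of the state.
- bot.observe(): the state, without advancing time (a new reading comes with each control period).
- cams.capture(name): name is "side" or "top"; returns (picture, depth): 384x512x3 uint8, red, green, blue; 384x512 float32, m along the optical axis (not along the pixel's ray), 0 where there is no reading.
- cams.camera_info(name): a dict with "fx", "fy", "cx", "cy" (pixels), "k1" (the pictures are not rectified: a ray, as slopes to the right and down, at radius r is drawn at 1 + k1 r^2 times it, then the intrinsics apply), "R" (3x3) and "t" (3): a world point X has camera coordinates R X + t. Camera axes: x right, y down, z forward; pixel columns grow to the right and rows downward; lengths in m; the calibration is good to about 2 mm. A picture is of the moment at which its call begins. camera_info takes no time and is no camera call.
- bot.job_done(): hands the job in, once; it reports no verdict.
The state is a dict: "t": time; "qpos": joint angles; "dq": joint speeds; "tau": joint torques, N m; "eef_pos": TCP position; "ee_rot": TCP orientation; "force": force on the tool from outside, world axes, zero at the start; "wrist_torque": the same for the moment, N m; "opening": finger opening in m.
Only numpy, scipy, OpenCV 4.12 (cv2) and the standard library are available. Lean on these libraries where they do the work, as an engineer would, in place of code of your own. Each camera call takes 0.05 s, during which the arm holds its last target.

## Working session

There is one attempt and no reset: what is moved stays moved. The work goes in short steps, Python scripts to look and compute and a tool call to move; the robot and the scene stay as the last step left them, time stands still between calls to the robot, and variables do not carry over. Pictures are saved under pics/ and viewed, and the job is handed in when it is done.

Besides the shell and the picture viewer there is one more tool, called after "Emit:" as a command line: name --argument value ..., lists and objects as JSON in quotes. jog_arm: Moves the arm, as the interface text tells. Its arguments: {"type":"object","properties":{"plan":{"type":"array"}},"required":["plan"]}

```bash
mkdir -p pics; ls; python3 - <<'E'
from station import bot,cams
import cv2,numpy as np
s=bot.observe()
for k,v in s.items(): print(k,np.round(v,4))
print(bot.grip_depth)
for n in("side","top"):
    p,d=cams.capture(n); cv2.imwrite(f"pics/{n}0.png",p[:,:,::-1]); np.savez(f"{n}0.npz",p=p,d=d)
    print(n,cams.camera_info(n))
E
```

```text
pics
t 0.0
qpos [1.0764 0.314  0.0449 1.3036 0.     1.4312]
dq [-0.0004 -0.0014  0.001  -0.0003  0.0004  0.0008]
tau [-6.00000e-04 -4.80626e+01  2.98530e+01  1.93000e-02 -2.00000e-04
  0.00000e+00]
eef_pos [0.1995 0.5387 0.2304]
ee_rot [-5.5420e-01 -3.0917e+00  2.8000e-03]
force [ 0.3148 -0.4764 -0.1638]
wrist_torque [ 0.0023 -0.0206 -0.0047]
opening 0.0855
0.0187
side {'fx': 357.89229742803974, 'fy': 357.89229742803974, 'cx': 258.5068309734805, 'cy': 185.75131901410742, 'k1': 0.03891552525845778, 'R': array([[-0.96719589, -0.25396758, -0.00570742],
       [-0.15751461,  0.6171939 , -0.77088315],
       [ 0.19930191, -0.74469602, -0.63695101]]), 't': array([0.53306766, 0.15280794, 0.82784334])}
top {'fx': 474.94459539802807, 'fy': 474.94459539802807, 'cx': 256.8041688312726, 'cy': 193.4279400547559, 'k1': -0.1886273566807619, 'R': array([[ 0.02300778, -0.99966545,  0.0118161 ],
       [-0.99374616, -0.02416014, -0.1090177 ],
       [ 0.10926671, -0.00923395, -0.99396958]]), 't': array([-0.01508187,  0.56795206,  1.29093491])}
```

View pics/side0.png

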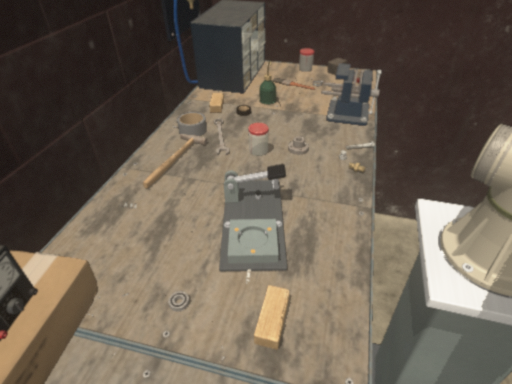

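View pics/top0.png

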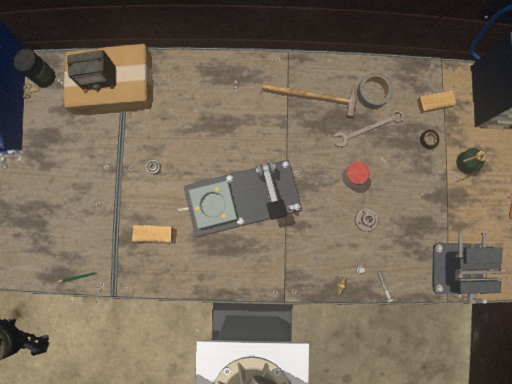

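The hub is on the right: top view (367,219), side view (298,147). The nest is at top view (213,205) and the paddle at (277,209). The block and bearing are on the left, and the jar is at (357,173). Next I'll zoom in and measure.

```bash
cat > h.py <<'E'
import numpy as np,cv2
from station import bot,cams
def K(n):
    c=cams.camera_info(n); return c,np.array([[c['fx'],0,c['cx']],[0,c['fy'],c['cy']],[0,0,1.]]),np.array([c['k1'],0,0,0.])
def rays(n,uv):
    c,k,d=K(n); u=cv2.undistortPoints(np.asarray(uv,float).reshape(-1,1,2),k,d).reshape(-1,2)
    return c,np.c_[u,np.ones(len(u))]
def atz(n,uv,z):
    c,r=rays(n,uv); R=c['R'];o=-R.T@c['t']; w=r@R
    return o+w*((z-o[2])/w[:,2])[:,None]
def cloud(n,dep):
    v,u=np.mgrid[:384,:512]; c,r=rays(n,np.c_[u.ravel(),v.ravel()])
    X=r*dep.ravel()[:,None]; W=(X-c['t'])@c['R']; W[dep.ravel()==0]=np.nan
    return W.reshape(384,512,3)
def proj(n,X):
    c,k,d=K(n); return cv2.projectPoints(np.asarray(X,float).reshape(-1,1,3),cv2.Rodrigues(c['R'])[0],c['t'],k,d)[0].reshape(-1,2)
def crop(p,x0,y0,x1,y1,s,fn): cv2.imwrite(fn,cv2.resize(p[y0:y1,x0:x1,::-1],None,fx=s,fy=s,interpolation=cv2.INTER_CUBIC))
E
python3 - <<'E'
from h import *
t=np.load('top0.npz');s=np.load('side0.npz')
crop(t['p'],175,150,395,250,3.6,'pics/tc.png'); crop(s['p'],200,120,330,280,3.7,'pics/sc.png')
W=cloud('top',t['d']);S=cloud('side',s['d'])
for n,uv in dict(hub=(367,219),hubfl=(375,222),nest=(213,205),rim=(225,222),paddle=(277,209),jar=(357,173),bench=(330,240)).items():
    print(n,W[uv[1],uv[0]].round(4))
for n,uv in dict(hub=(298,140),paddle=(276,171),nestfloor=(254,241)).items(): print(n,S[uv[1],uv[0]].round(4))
E
```

```text
hub [ 0.5057 -0.3211 -0.0044]
hubfl [ 0.4963 -0.3392  0.0169]
nest [0.5335 0.1199 0.0234]
rim [0.4874 0.0855 0.0129]
paddle [ 0.5203 -0.0548  0.1052]
jar [ 0.6238 -0.2705  0.09  ]
bench [ 0.4436 -0.2138 -0.0048]
hub [ 0.505  -0.3262  0.0252]
paddle [ 0.5173 -0.0463  0.1035]
nestfloor [0.5294 0.1231 0.0231]
```

View pics/tc.png

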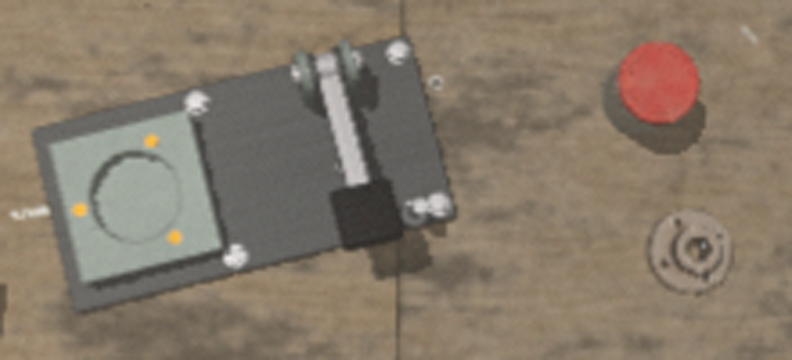

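View pics/sc.png

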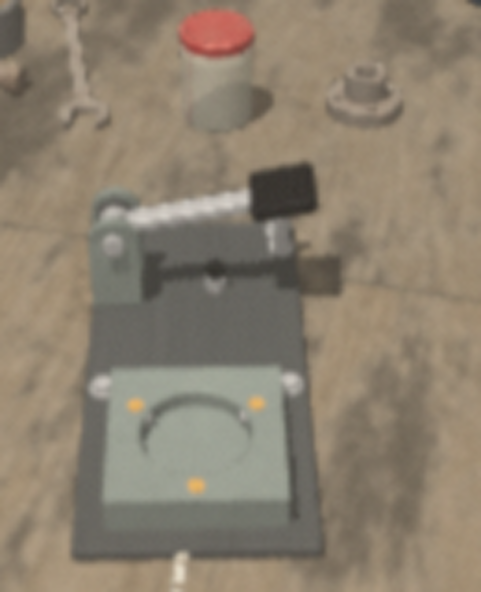

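```bash
cat >> h.py <<'E'
def rect(n,p,cx,cy,z,half=.075,res=.00035):
    # image: col -> -y, row -> -x (same look as top view)
    N=int(2*half/res); a=(np.arange(N)-N/2+.5)*res
    Y,X=np.meshgrid(cy-a,cx-a); 
    m=proj(n,np.c_[X.ravel(),Y.ravel(),np.full(X.size,z)]).reshape(N,N,2).astype(np.float32)
    return cv2.remap(p,m[...,0],m[...,1],cv2.INTER_CUBIC)[:,:,::-1]
E
python3 - <<'E'
from h import *
P={n:np.load(n+'0.npz')['p'] for n in('top','side')}
def draw(c,z,r,cx,cy,fn,half=.06):
    out=[]
    for n in P:
        im=rect(n,P[n],cx,cy,z,half,.0003).copy(); N=im.shape[0]
        cv2.circle(im,(N//2,N//2),int(r/.0003),(0,0,255),1); cv2.line(im,(N//2-5,N//2),(N//2+5,N//2),(0,255,0));cv2.line(im,(N//2,N//2-5),(N//2,N//2+5),(0,255,0)); out.append(im)
    cv2.imwrite(fn,np.hstack(out))
draw(0,.038,.0345,.5335,.119,'pics/rn.png'); draw(0,.014,.033,.505,-.324,'pics/rh.png')
E
```

```text
(no output)
```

View pics/rn.png

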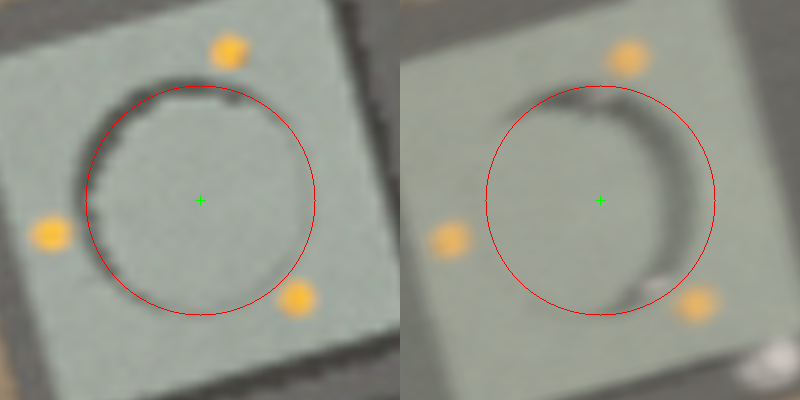

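View pics/rh.png

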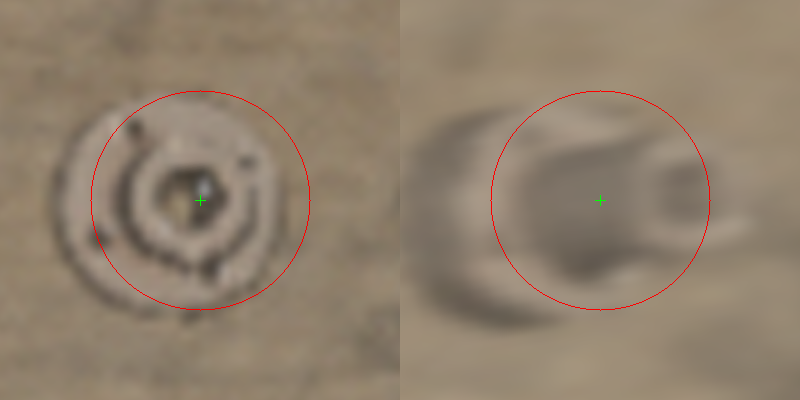

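```bash
python3 - <<'E'
from h import *
P={n:np.load(n+'0.npz')['p'] for n in('top','side')}
def draw(z,r,cx,cy,half=.04):
    out=[]
    for n in P:
        im=cv2.resize(rect(n,P[n],cx,cy,z,half,.0002),(400,400)).copy(); s=400/(2*half)
        cv2.circle(im,(200,200),int(r*s),(0,0,255),1); out.append(im)
    return np.hstack(out)
h=(.503,-.3145)
cv2.imwrite('pics/rh2.png',np.vstack([draw(.014,.033,*h),draw(.038,.018,*h)])[:, :])
def circ(p):
    A=np.c_[2*np.array(p),np.ones(3)]; s=np.linalg.solve(A,(np.array(p)**2).sum(1)); return s[:2],np.sqrt(s[2]+s[:2]@s[:2])
for d in ([(229,51),(51,233),(297,298)],[(228,58),(50,240),(297,303)]):
    c,r=circ(np.array(d,float)); print(.5335-(c[1]-200)*.0003,.119-(c[0]-200)*.0003,r*.3)
    for q in d: print(np.degrees(np.arctan2(-(q[0]-c[0]),-(q[1]-c[1]))))
E
```

```text
0.5353644119839551 0.12111529764651591 44.17984001626829
-14.170112051967958
105.44329920389495
-135.0450393205389
0.5333612697621422 0.12151433200398803 44.11033558518528
-14.325634485586265
105.59882163751324
-134.21645935612554
```

View pics/rh2.png

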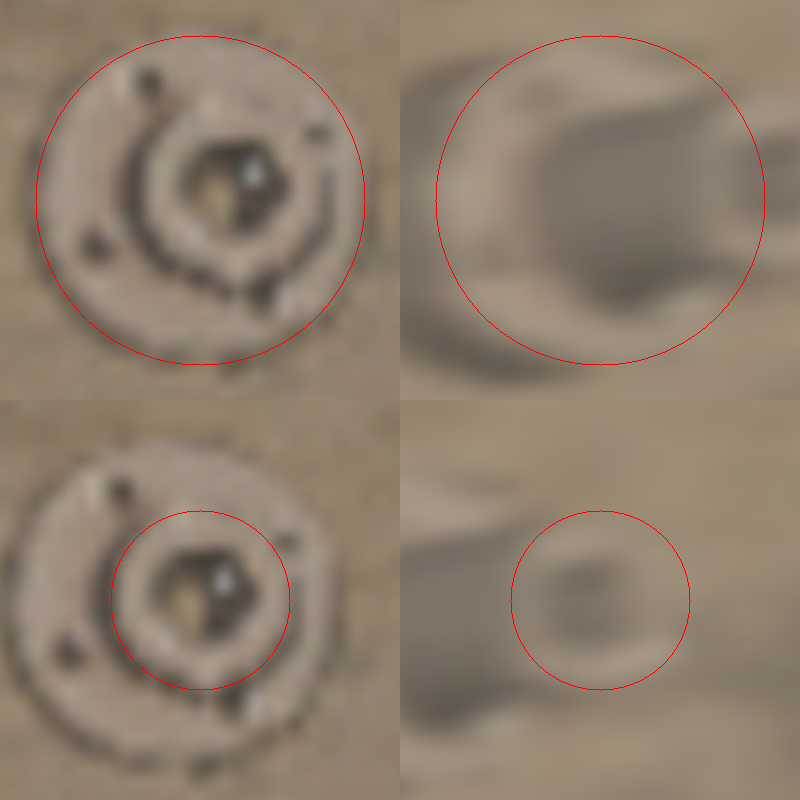

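```bash
cat >> h.py <<'E'
from scipy.spatial.transform import Rotation as Ro
def goto(*tgts,rot=None):
    s=bot.observe(); R0=Ro.from_rotvec(s['ee_rot'])
    print('t',round(s['t'],2),'pos',np.round(s['eef_pos'],4),'rv',np.round(s['ee_rot'],4),'F',np.round(s['force'],1),'op',round(s['opening'],4))
    print('tool x',R0.as_matrix()[:,0].round(3),'y',R0.as_matrix()[:,1].round(3),'z',R0.as_matrix()[:,2].round(4))
    for T in tgts: print(T,'->',(R0.inv().apply(np.array(T)-s['eef_pos'])*1000).round(1),end=' ')
    if rot is not None: print('rot',np.degrees((R0.inv()*Ro.from_rotvec(rot)).as_rotvec()).round(2))
    print()
E
python3 -c "
from h import *
goto((.3,.25,.23),(.502,-.3145,.15))
P=np.load('top0.npz');S=np.load('side0.npz')
for n,q in(('top',P),('side',S)):
    W=cloud(n,q['d']); g=q['p'].astype(int).max(2)
    m=(g<70)&(W[...,2]>.085)&(W[...,2]<.125)&(abs(W[...,0]-.52)<.06)&(abs(W[...,1]+.05)<.06)
    v,u=np.nonzero(m); print(n,m.sum(),np.nanmedian(W[m],0),W[m].min(0),W[m].max(0))
    print(atz(n,[[u.mean(),v.mean()]],.104))
"
```

```text
t 0.1 pos [0.1996 0.5388 0.2305] rv [-5.5430e-01 -3.0918e+00  2.4000e-03] F [ 0.2 -0.3 -0.2] op 0.0855
tool x [-0.938  0.347  0.   ] y [ 0.347  0.938 -0.002] z [-8.0e-04 -1.4e-03 -1.0e+00]
(0.3, 0.25, 0.23) -> [-194.5 -235.9    0.8] (0.502, -0.3145, 0.15) -> [-580.1 -694.9   81.5] 
top 286 [ 0.52005429 -0.05458695  0.10360079] [ 0.49619777 -0.07906814  0.09214549] [ 0.54473353 -0.02846981  0.11252184]
[[ 0.51964749 -0.05374929  0.104     ]]
side 192 [ 0.51657927 -0.04267666  0.10303533] [ 0.49443478 -0.06996876  0.08955218] [ 0.54087334 -0.02639245  0.10897165]
[[ 0.51614512 -0.04292249  0.104     ]]
```

Emit:
jog_arm --plan '[{"gripper": 85,"translation": [-39,-47,0],"delta_rot": [0,0,0]},{"gripper": 85,"translation": [-78,-94,0],"delta_rot": [0,0,0]},{"gripper": 85,"translation": [-117,-141,0],"delta_rot": [0,0,0]},{"gripper": 85,"translation": [-156,-188,0],"delta_rot": [0,0,0]},{"gripper": 85,"translation": [-195,-236,0],"delta_rot": [0,0,0]},{"gripper": 85,"translation": [-233,-282,0],"delta_rot": [0,0,0]},{"gripper": 85,"translation": [-271,-328,0],"delta_rot": [0,0,0]},{"gripper": 85,"translation": [-309,-374,0],"delta_rot": [0,0,0]}]'

```text
t: 1.1
eef_pos: [0.3595, 0.0789, 0.231]
ee_rot: [-0.554, -3.092, 0.002]
force: [1.3, -0.1, -0.5]
opening: 0.0849
```

```bash
python3 -c "
from h import *
goto((.502,-.3145,.10),rot=[-.5543,-3.0918,0])"
```

```text
t 1.1 pos [0.3595 0.0789 0.231 ] rv [-5.5420e-01 -3.0923e+00  2.1000e-03] F [ 1.3 -0.1 -0.5] op 0.0849
tool x [-0.938  0.347 -0.   ] y [ 0.347  0.938 -0.001] z [-3.0e-04 -1.3e-03 -1.0e+00]
(0.502, -0.3145, 0.1) -> [-270.2 -319.3  131.5] rot [-0.07  0.04  0.01]
```

Emit:
jog_arm --plan '[{"gripper": 85,"translation": [-39,-46,0],"delta_rot": [0,0,0]},{"gripper": 85,"translation": [-78,-92,0],"delta_rot": [0,0,0]},{"gripper": 85,"translation": [-117,-138,0],"delta_rot": [0,0,0]},{"gripper": 85,"translation": [-156,-184,0],"delta_rot": [0,0,0]},{"gripper": 85,"translation": [-195,-230,10],"delta_rot": [0,0,0]},{"gripper": 85,"translation": [-233,-275,25],"delta_rot": [0,0,0]},{"gripper": 85,"translation": [-270,-319,45],"delta_rot": [0,0,0]},{"gripper": 85,"translation": [-270,-319,100],"delta_rot": [0,0,0]}]'

```text
t: 2.1
eef_pos: [0.505, -0.3203, 0.1323]
ee_rot: [0.559, 3.084, -0.009]
force: [-0.5, 1.5, -0.5]
opening: 0.085
```

```bash
python3 -c "
from h import *
goto((.502,-.3145,.016),rot=[-.5543,-3.0918,0])
o=[]
for n in('top','side'):
    p,d=cams.capture(n); np.savez(n+'1.npz',p=p,d=d)
    u=proj(n,[.502,-.3145,.05])[0].astype(int); print(n,u)
    o.append(cv2.resize(p[u[1]-40:u[1]+40,u[0]-40:u[0]+40,::-1],(400,400),interpolation=2))
cv2.imwrite('pics/a1.png',np.hstack(o))"
```

```text
t 2.1 pos [ 0.505  -0.3203  0.1323] rv [ 0.559   3.0843 -0.0092] F [-0.5  1.5 -0.5] op 0.085
tool x [-0.936  0.351 -0.008] y [ 0.351  0.936 -0.005] z [ 0.0059 -0.007  -1.    ]
(0.502, -0.3145, 0.016) -> [  5.8   4.9 116.2] rot [-0.25  0.48 -0.22]

top [369 219]
side [298 135]
```

View pics/a1.png

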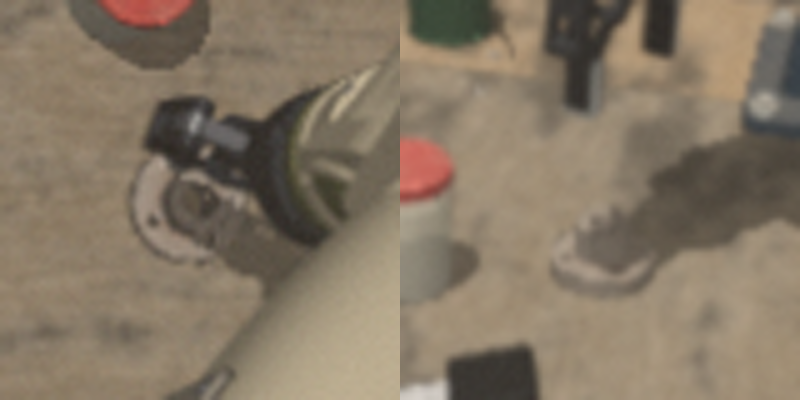

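The gripper is above the hub, which stands untouched at (170,210) in the left crop. I'll descend to mid-height first.

Emit:
jog_arm --plan '[{"gripper": 85,"translation": [5.8,4.9,10],"delta_rot": [-0.25,0.48,-0.22]},{"gripper": 85,"translation": [5.8,4.9,40],"delta_rot": [-0.25,0.48,-0.22]},{"gripper": 85,"translation": [5.8,4.9,72],"delta_rot": [-0.25,0.48,-0.22]},{"gripper": 85,"translation": [5.8,4.9,72],"delta_rot": [-0.25,0.48,-0.22]},{"gripper": 85,"translation": [5.8,4.9,72],"delta_rot": [-0.25,0.48,-0.22]}]'

```text
t: 2.82
eef_pos: [0.4943, -0.305, 0.0547]
ee_rot: [-0.547, -3.077, -0.015]
force: [0.3, -0.6, 0.5]
opening: 0.085
```

```bash
python3 -c "
from h import *
goto((.502,-.3145,.016),rot=[-.5543,-3.0918,0])
o=[]
for n in('top','side'):
    p,d=cams.capture(n); np.savez(n+'1.npz',p=p,d=d)
    u=proj(n,[.502,-.3145,.05])[0].astype(int); print(n,u)
    o.append(cv2.resize(p[u[1]-40:u[1]+40,u[0]-40:u[0]+40,::-1],(400,400),interpolation=2))
cv2.imwrite('pics/a2.png',np.hstack(o))"
```

```text
t 2.83 pos [ 0.4943 -0.305   0.0547] rv [-0.5465 -3.0766 -0.0153] F [ 0.3 -0.6  0.5] op 0.085
tool x [-0.939  0.344  0.018] y [0.344 0.939 0.007] z [-0.0148  0.0126 -0.9998]
(0.502, -0.3145, 0.016) -> [-11.1  -6.5  38.5] rot [ 0.39 -1.02  0.18]

top [369 219]
side [298 135]
```

View pics/a2.png

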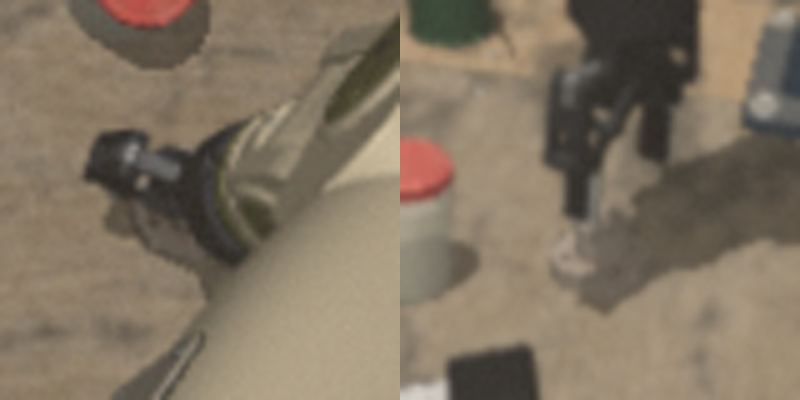

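```bash
python3 -c "
from h import *
goto((.502,-.3145,.016),(.502,-.3145,.055),rot=[-.5543,-3.0918,0])"
```

```text
t 2.92 pos [ 0.4946 -0.3055  0.0549] rv [-0.5472 -3.0775 -0.0145] F [0.5 0.3 0.1] op 0.0848
tool x [-0.939  0.345  0.017] y [0.345 0.939 0.006] z [-0.0139  0.0119 -0.9998]
(0.502, -0.3145, 0.016) -> [-10.7  -6.1  38.7] (0.502, -0.3145, 0.055) -> [-10.   -5.9  -0.3] rot [ 0.37 -0.96  0.16]
```

Emit:
jog_arm --plan '[{"gripper": 85,"translation": [-10,-5.9,-0.3],"delta_rot": [0.4,-1,0.2]},{"gripper": 85,"translation": [-10,-5.9,-0.3],"delta_rot": [0.4,-1,0.2]},{"gripper": 85,"translation": [-10,-5.9,-0.3],"delta_rot": [0.4,-1,0.2]},{"gripper": 85,"translation": [-10,-5.9,-0.3],"delta_rot": [0.4,-1,0.2]}]'

```text
t: 3.42
eef_pos: [0.5018, -0.3144, 0.0549]
ee_rot: [-0.555, -3.092, 0.001]
force: [0.4, 0.2, -0.9]
opening: 0.0852
```

```bash
python3 -c "
from h import *
goto((.502,-.3145,.016),(.502,-.3145,.055),rot=[-.5543,-3.0918,0])"
```

```text
t 3.42 pos [ 0.5018 -0.3144  0.0549] rv [-5.5550e-01 -3.0918e+00  7.0000e-04] F [ 0.4  0.2 -0.9] op 0.0852
tool x [-0.937  0.348  0.   ] y [ 0.348  0.937 -0.   ] z [-4.e-04 -4.e-04 -1.e+00]
(0.502, -0.3145, 0.016) -> [-0.3  0.  38.9] (0.502, -0.3145, 0.055) -> [-0.3 -0.  -0.1] rot [-0.02  0.01 -0.04]
```

Emit:
jog_arm --plan '[{"gripper": 85,"translation": [0,0,20],"delta_rot": [0,0,0]},{"gripper": 85,"translation": [0,0,38.5],"delta_rot": [0,0,0]},{"gripper": 85,"translation": [0,0,38.5],"delta_rot": [0,0,0]},{"gripper": 60,"translation": [0,0,38.5],"delta_rot": [0,0,0]},{"gripper": 45,"translation": [0,0,38.5],"delta_rot": [0,0,0]},{"gripper": 25,"translation": [0,0,38.5],"delta_rot": [0,0,0]},{"gripper": 25,"translation": [0,0,38.5],"delta_rot": [0,0,0]},{"gripper": 25,"translation": [0,0,38.5],"delta_rot": [0,0,0]}]'

```text
t: 4.42
eef_pos: [0.5024, -0.315, 0.0175]
ee_rot: [0.555, 3.091, -0.002]
force: [-0.2, -0.5, 6.8]
opening: 0.0338
```

```bash
python3 -c "
from h import *
goto((.502,-.3145,.016),(.502,-.3145,.18),rot=[-.5543,-3.0918,0])"
```

```text
t 4.42 pos [ 0.5024 -0.315   0.0175] rv [ 5.5530e-01  3.0906e+00 -2.3000e-03] F [-0.2 -0.5  6.8] op 0.0338
tool x [-0.937  0.348 -0.002] y [ 0.348  0.937 -0.001] z [ 0.0012 -0.0017 -1.    ]
(0.502, -0.3145, 0.016) -> [0.6 0.3 1.5] (0.502, -0.3145, 0.18) -> [ 3.000e-01  1.000e-01 -1.625e+02] rot [-0.06  0.13 -0.04]
```

Emit:
jog_arm --plan '[{"gripper": 25,"translation": [0,0,-25],"delta_rot": [0,0,0]},{"gripper": 25,"translation": [0,0,-80],"delta_rot": [0,0,0]},{"gripper": 25,"translation": [0,0,-130],"delta_rot": [0,0,0]},{"gripper": 25,"translation": [0,0,-165],"delta_rot": [0,0,0]},{"gripper": 25,"translation": [0,0,-165],"delta_rot": [0,0,0]},{"gripper": 25,"translation": [0,0,-165],"delta_rot": [0,0,0]}]'

```text
t: 5.18
eef_pos: [0.5015, -0.3141, 0.181]
ee_rot: [-0.555, -3.092, 0.0]
force: [1.0, 1.0, -3.0]
opening: 0.0332
```

```bash
python3 -c "
from h import *
goto((.5345,.1213,.18),rot=[-.5543,-3.0918,0])
o=[]
for n in('top','side'):
    p,d=cams.capture(n); np.savez(n+'2.npz',p=p,d=d)
    u=proj(n,[.502,-.3145,.18])[0].astype(int); print(n,u)
    o.append(cv2.resize(p[max(0,u[1]-50):u[1]+50,u[0]-50:u[0]+50,::-1],(400,400),interpolation=2))
cv2.imwrite('pics/a3.png',np.hstack(o))"
```

```text
t 5.17 pos [ 0.5015 -0.3141  0.181 ] rv [-5.5550e-01 -3.0916e+00  5.0000e-04] F [ 1.  1. -3.] op 0.0332
tool x [-0.937  0.348  0.   ] y [ 0.348  0.937 -0.   ] z [-5.e-04 -2.e-04 -1.e+00]
(0.5345, 0.1213, 0.18) -> [120.7 419.7   0.9] rot [-0.02  0.   -0.04]

top [382 216]
side [301  96]
```

View pics/a3.png

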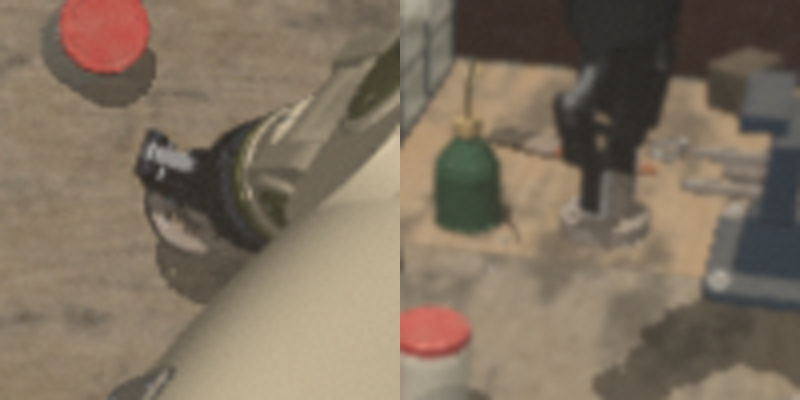

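The hub is lifted and held: flange at (605,220) in the right crop, sitting straight. I'll carry it to just over the nest.

Emit:
jog_arm --plan '[{"gripper": 25,"translation": [9,30,0],"delta_rot": [0,0,0]},{"gripper": 25,"translation": [26,90,0],"delta_rot": [0,0,0]},{"gripper": 25,"translation": [43,150,0],"delta_rot": [0,0,0]},{"gripper": 25,"translation": [60,210,0],"delta_rot": [0,0,0]},{"gripper": 25,"translation": [77,270,0],"delta_rot": [0,0,0]},{"gripper": 25,"translation": [94,330,0],"delta_rot": [0,0,0]},{"gripper": 25,"translation": [111,385,0],"delta_rot": [0,0,0]},{"gripper": 25,"translation": [120.7,419.7,0],"delta_rot": [0,0,0]}]'

```text
t: 6.28
eef_pos: [0.5328, 0.1242, 0.1788]
ee_rot: [-0.551, -3.088, -0.0]
force: [0.7, -0.8, -2.8]
opening: 0.0336
```

Emit:
jog_arm --plan '[{"gripper": 25,"translation": [0,0,0],"delta_rot": [0,0,0]},{"gripper": 25,"translation": [0,0,0],"delta_rot": [0,0,0]},{"gripper": 25,"translation": [0,0,0],"delta_rot": [0,0,0]}]'

```text
t: 6.65
eef_pos: [0.5325, 0.1231, 0.1782]
ee_rot: [-0.553, -3.086, 0.001]
force: [-1.1, 0.6, -1.3]
opening: 0.0342
```

```bash
python3 -c "
from h import *
goto((.5345,.1213,.09),rot=[-.5543,-3.0918,0])"
```

```text
t 6.65 pos [0.5325 0.1231 0.1782] rv [-5.5340e-01 -3.0862e+00  8.0000e-04] F [-1.1  0.6 -1.3] op 0.0342
tool x [-0.938  0.347  0.006] y [ 0.347  0.938 -0.002] z [-6.2e-03  6.0e-04 -1.0e+00]
(0.5345, 0.1213, 0.09) -> [-3.  -0.9 88.2] rot [-0.09 -0.31 -0.  ]
```

Go down to z=0.075, which puts the flange bottom about 20 mm above the face.

Emit:
jog_arm --plan '[{"gripper": 25,"translation": [-3,-0.9,20],"delta_rot": [-0.1,-0.3,0]},{"gripper": 25,"translation": [-3,-0.9,65],"delta_rot": [-0.1,-0.3,0]},{"gripper": 25,"translation": [-3,-0.9,103],"delta_rot": [-0.1,-0.3,0]},{"gripper": 25,"translation": [-3,-0.9,103],"delta_rot": [-0.1,-0.3,0]},{"gripper": 25,"translation": [-3,-0.9,103],"delta_rot": [-0.1,-0.3,0]},{"gripper": 25,"translation": [-3,-0.9,103],"delta_rot": [-0.1,-0.3,0]}]'

```text
t: 7.4
eef_pos: [0.5361, 0.1211, 0.0772]
ee_rot: [0.555, 3.089, 0.002]
force: [-0.7, 1.1, -1.7]
opening: 0.0336
```

```bash
python3 -c "
from h import *
goto((.5345,.1213,.075),rot=[-.5543,-3.0918,0])
o=[]
for n in('top','side'):
    p,d=cams.capture(n); np.savez(n+'3.npz',p=p,d=d)
    u=proj(n,[.5345,.1213,.06])[0].astype(int); print(n,u)
    o.append(cv2.resize(p[max(0,u[1]-35):u[1]+35,u[0]-35:u[0]+35,::-1],(400,400),interpolation=2))
cv2.imwrite('pics/a4.png',np.hstack(o))"
```

```text
t 7.4 pos [0.5361 0.1211 0.0772] rv [5.5480e-01 3.0893e+00 1.9000e-03] F [-0.7  1.1 -1.7] op 0.0336
tool x [-0.938  0.348 -0.003] y [0.348 0.938 0.002] z [ 3.e-03  7.e-04 -1.e+00]
(0.5345, 0.1213, 0.075) -> [ 1.6 -0.4  2.2] rot [ 0.1   0.18 -0.03]

top [211 203]
side [251 228]
```

View pics/a4.png

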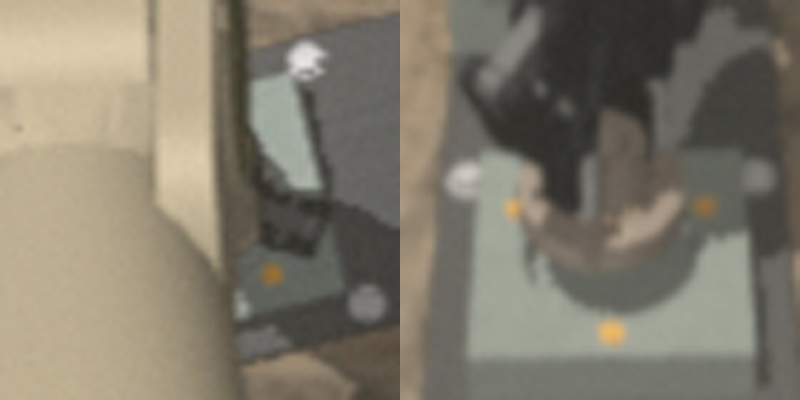

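```bash
cat >> h.py <<'E'
def overlay(n,p,circs,c0,half,fn,size=600):
    u=proj(n,c0)[0].astype(int); s=size/(2*half)
    x0,y0=u-half
    im=cv2.resize(p[y0:y0+2*half,x0:x0+2*half,::-1],(size,size),interpolation=2).copy()
    a=np.linspace(0,2*np.pi,120)
    for (x,y,z,r,col) in circs:
        q=proj(n,np.c_[x+r*np.cos(a),y+r*np.sin(a),np.full(120,z)])
        q=((q-[x0,y0]+.5)*s-.5); cv2.polylines(im,[np.round(q*16).astype(np.int32)],True,col,1,cv2.LINE_AA,4)
    cv2.imwrite(fn,im)
E
python3 -c "
from h import *
p=np.load('side3.npz')['p']; x,y,z=.5361,.1211,.0772
overlay('side',p,[(x,y,z-.0175,.033,(0,0,255)),(x,y,z-.0035,.033,(255,0,0)),(.5334,.1215,.038,.0441,(0,255,0))],(x,y,.06),35,'pics/o1.png')"
```

```text
(no output)
```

View pics/o1.png

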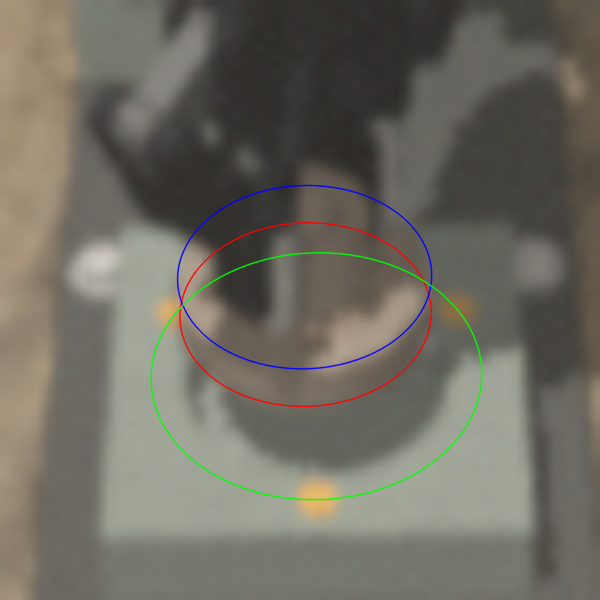

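```bash
python3 -c "
from h import *
goto((.5336,.1214,.062),rot=[-.5543,-3.0918,0])"
```

```text
t 7.5 pos [0.5357 0.1213 0.0769] rv [5.543e-01 3.090e+00 1.600e-03] F [-0.8  0.5 -2.3] op 0.0336
tool x [-0.938  0.348 -0.002] y [0.348 0.938 0.001] z [ 2.4e-03  6.0e-04 -1.0e+00]
(0.5336, 0.1214, 0.062) -> [ 2.  -0.6 14.8] rot [ 0.09  0.14 -0.01]
```

Emit:
jog_arm --plan '[{"gripper": 25,"translation": [2,-0.6,14.8],"delta_rot": [0.1,0.1,0]},{"gripper": 25,"translation": [2,-0.6,14.8],"delta_rot": [0.1,0.1,0]},{"gripper": 25,"translation": [2,-0.6,14.8],"delta_rot": [0.1,0.1,0]},{"gripper": 25,"translation": [2,-0.6,14.8],"delta_rot": [0.1,0.1,0]},{"gripper": 25,"translation": [2,-0.6,14.8],"delta_rot": [0.1,0.1,0]},{"gripper": 25,"translation": [2,-0.6,14.8],"delta_rot": [0.1,0.1,0]}]'

```text
t: 8.25
eef_pos: [0.5337, 0.1214, 0.0622]
ee_rot: [0.555, 3.092, -0.0]
force: [-0.5, -0.3, -3.1]
opening: 0.0338
```

```bash
python3 -c "
from h import *
goto((.5336,.1214,.0415),rot=[-.5543,-3.0918,0])
p,d=cams.capture('side'); x,y,z=bot.observe()['eef_pos']
overlay('side',p,[(x,y,z-.0175,.033,(0,0,255)),(.5334,.1215,.038,.0441,(0,255,0))],(x,y,.06),35,'pics/o2.png')
goto((.5336,.1214,.0415),rot=[-.5543,-3.0918,0])"
```

```text
t 8.25 pos [0.5337 0.1214 0.0622] rv [ 5.5450e-01  3.0918e+00 -5.0000e-04] F [-0.5 -0.3 -3.1] op 0.0338
tool x [-0.938  0.348 -0.001] y [ 0.348  0.938 -0.   ] z [ 4.e-04 -4.e-04 -1.e+00]
(0.5336, 0.1214, 0.0415) -> [ 0.1 -0.1 20.7] rot [-0.01  0.06 -0.01]

t 8.3 pos [0.5337 0.1214 0.0622] rv [ 5.5460e-01  3.0918e+00 -5.0000e-04] F [ 0.5 -0.5 -2. ] op 0.0338
tool x [-0.938  0.348 -0.   ] y [ 0.348  0.938 -0.   ] z [ 3.e-04 -4.e-04 -1.e+00]
(0.5336, 0.1214, 0.0415) -> [ 0.1 -0.1 20.7] rot [-0.01  0.05 -0.01]
```

View pics/o2.png

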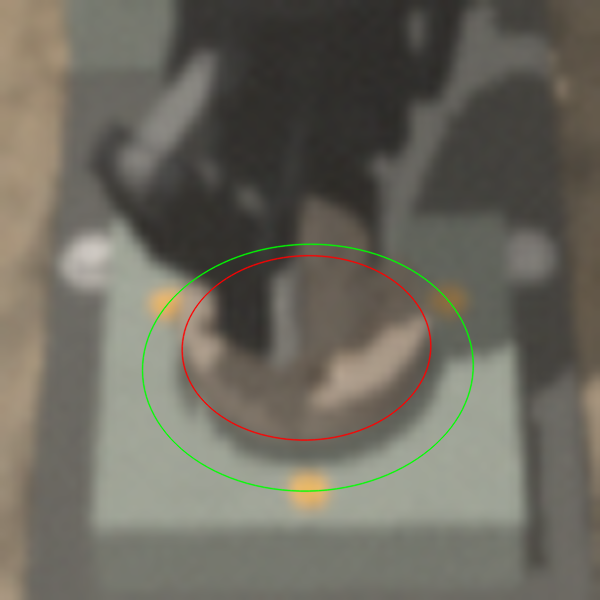

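The hub lines up with its predicted outline and sits centred among the three dots. I'll lower gently, reading the force.

Emit:
jog_arm --plan '[{"gripper": 25,"translation": [0,0,4],"delta_rot": [0,0,0]},{"gripper": 25,"translation": [0,0,7],"delta_rot": [0,0,0]},{"gripper": 25,"translation": [0,0,9],"delta_rot": [0,0,0]},{"gripper": 25,"translation": [0,0,9],"delta_rot": [0,0,0]}]'

```text
t: 8.8
eef_pos: [0.5335, 0.1214, 0.0528]
ee_rot: [-0.555, -3.092, 0.001]
force: [-0.5, -0.2, -2.1]
opening: 0.0337
```

No contact force, and the flange bottom is below the face, so it has entered the nest. Continuing.

Emit:
jog_arm --plan '[{"gripper": 25,"translation": [0,0,3],"delta_rot": [0,0,0]},{"gripper": 25,"translation": [0,0,5],"delta_rot": [0,0,0]},{"gripper": 25,"translation": [0,0,7],"delta_rot": [0,0,0]},{"gripper": 25,"translation": [0,0,7],"delta_rot": [0,0,0]}]'

```text
t: 9.3
eef_pos: [0.5331, 0.1211, 0.0452]
ee_rot: [-0.555, -3.091, 0.002]
force: [-0.9, -1.7, -3.4]
opening: 0.0336
```

Emit:
jog_arm --plan '[{"gripper": 25,"translation": [0,0,2],"delta_rot": [0,0,0]},{"gripper": 25,"translation": [0,0,4],"delta_rot": [0,0,0]},{"gripper": 25,"translation": [0,0,5],"delta_rot": [0,0,0]},{"gripper": 25,"translation": [0,0,5],"delta_rot": [0,0,0]}]'

```text
t: 9.8
eef_pos: [0.5329, 0.1214, 0.0415]
ee_rot: [-0.555, -3.092, 0.001]
force: [-6.8, -1.7, 11.6]
opening: 0.0337
```

```bash
python3 -c "
from h import *
p,d=cams.capture('side'); x,y,z=bot.observe()['eef_pos']
overlay('side',p,[(x,y,.038,.033,(0,0,255))],(x,y,.05),35,'pics/o3.png')
goto((.5336,.1214,.0415),rot=[-.5543,-3.0918,0])"
```

```text
t 9.85 pos [0.5329 0.1214 0.0415] rv [-5.5460e-01 -3.0917e+00  1.0000e-03] F [-6.4 -0.7 13. ] op 0.0334
tool x [-0.938  0.348  0.   ] y [ 0.348  0.938 -0.001] z [-6.e-04 -6.e-04 -1.e+00]
(0.5336, 0.1214, 0.0415) -> [-0.6  0.3  0. ] rot [-0.04  0.01 -0.01]
```

View pics/o3.png

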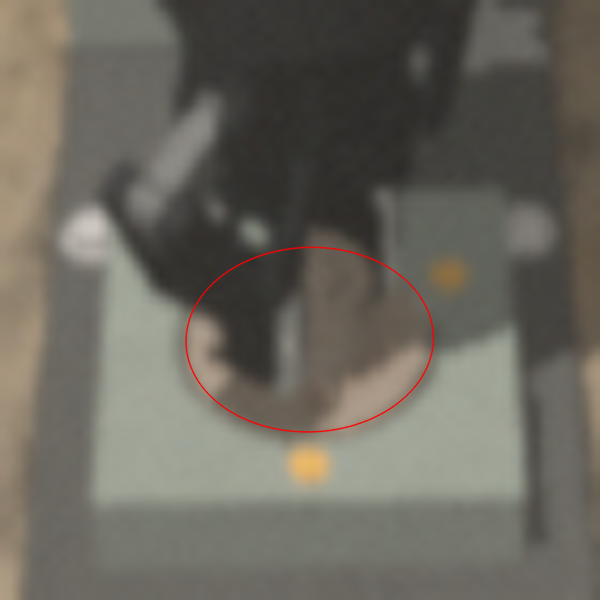

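It looks flush, and TCP z is at the expected 0.0415. I'll press a bit more to confirm a hard stop.

Emit:
jog_arm --plan '[{"gripper": 25,"translation": [-0.5,0,1],"delta_rot": [0,0,0]},{"gripper": 25,"translation": [-0.5,0,2],"delta_rot": [0,0,0]},{"gripper": 25,"translation": [-0.5,0,2],"delta_rot": [0,0,0]}]'

```text
t: 10.22
eef_pos: [0.533, 0.1214, 0.0415]
ee_rot: [-0.554, -3.092, 0.001]
force: [-8.9, -0.2, 18.3]
opening: 0.0337
```

Hard stop confirmed: z did not change at 18 N. I'll release in place, then rise.

Emit:
jog_arm --plan '[{"gripper": 50,"translation": [0,0,0],"delta_rot": [0,0,0]},{"gripper": 60,"translation": [0,0,0],"delta_rot": [0,0,0]},{"gripper": 60,"translation": [0,0,0],"delta_rot": [0,0,0]},{"gripper": 60,"translation": [0,0,-15],"delta_rot": [0,0,0]},{"gripper": 60,"translation": [0,0,-60],"delta_rot": [0,0,0]},{"gripper": 60,"translation": [0,0,-120],"delta_rot": [0,0,0]},{"gripper": 0,"translation": [0,0,-140],"delta_rot": [0,0,0]},{"gripper": 0,"translation": [0,0,-140],"delta_rot": [0,0,0]}]'

```text
t: 11.22
eef_pos: [0.5347, 0.1216, 0.1843]
ee_rot: [0.554, 3.088, 0.001]
force: [-0.2, 0.1, 0.1]
opening: 0.0244
```

```bash
python3 -c "
from h import *
p,d=cams.capture('side'); np.savez('side4.npz',p=p,d=d)
x,y=.5334,.1215
overlay('side',p,[(x,y,.038,.033,(0,0,255)),(x,y,.062,.018,(255,0,0))],(x,y,.05),35,'pics/o4.png')
goto((.5336,.1214,.0415),(.5175,-.0535,.15),rot=[-.5543,-3.0918,0])"
```

```text
t 11.28 pos [0.5335 0.1215 0.1824] rv [5.5420e-01 3.0906e+00 2.0000e-04] F [-0.3 -0.1 -0.7] op 0.0165
tool x [-0.938  0.347 -0.002] y [0.347 0.938 0.   ] z [ 1.7e-03 -2.0e-04 -1.0e+00]
(0.5336, 0.1214, 0.0415) -> [ 1.000e-01 -1.000e-01  1.409e+02] (0.5175, -0.0535, 0.15) -> [ -45.7 -169.6   32.4] rot [ 0.03  0.12 -0.01]
```

View pics/o4.png

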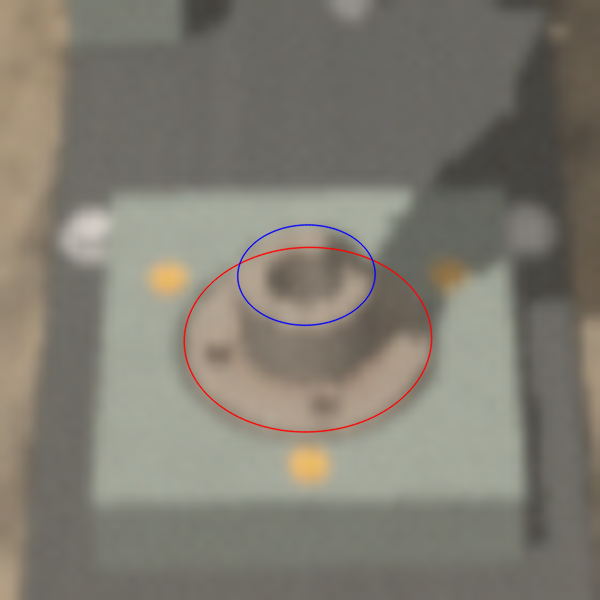

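The hub is seated flush: the flange matches the red face-level circle and the boss top matches the blue one. Now over the paddle with the fingers shut.

Emit:
jog_arm --plan '[{"gripper": 0,"translation": [-12,-43,0],"delta_rot": [0,0,0]},{"gripper": 0,"translation": [-26,-98,0],"delta_rot": [0,0,0]},{"gripper": 0,"translation": [-38,-140,10],"delta_rot": [0,0.1,0]},{"gripper": 0,"translation": [-45.7,-169.6,32],"delta_rot": [0,0.1,0]},{"gripper": 0,"translation": [-45.7,-169.6,32],"delta_rot": [0,0.1,0]},{"gripper": 0,"translation": [-45.7,-169.6,32],"delta_rot": [0,0.1,0]},{"gripper": 0,"translation": [-45.7,-169.6,32],"delta_rot": [0,0.1,0]}]'

```text
t: 12.15
eef_pos: [0.5177, -0.0525, 0.1505]
ee_rot: [0.552, 3.093, 0.001]
force: [-0.2, -0.3, -0.4]
opening: -0.0001
```

```bash
python3 -c "
from h import *
goto((.516,-.0535,.115),rot=[-.5543,-3.0918,0])
o=[]
for n in('top','side'):
    p,d=cams.capture(n); np.savez(n+'5.npz',p=p,d=d)
    u=proj(n,[.516,-.0535,.1])[0].astype(int); print(n,u)
    o.append(cv2.resize(p[max(0,u[1]-40):u[1]+40,u[0]-40:u[0]+40,::-1],(400,400),interpolation=2))
cv2.imwrite('pics/a5.png',np.hstack(o))"
```

```text
t 12.15 pos [ 0.5177 -0.0525  0.1505] rv [5.5240e-01 3.0925e+00 9.0000e-04] F [-0.2 -0.3 -0.4] op -0.0001
tool x [-0.938  0.346  0.   ] y [0.346 0.938 0.001] z [ 2.e-04  6.e-04 -1.e+00]
(0.516, -0.0535, 0.115) -> [ 1.3 -1.5 35.5] rot [0.04 0.03 0.07]

top [276 210]
side [277 170]
```

View pics/a5.png

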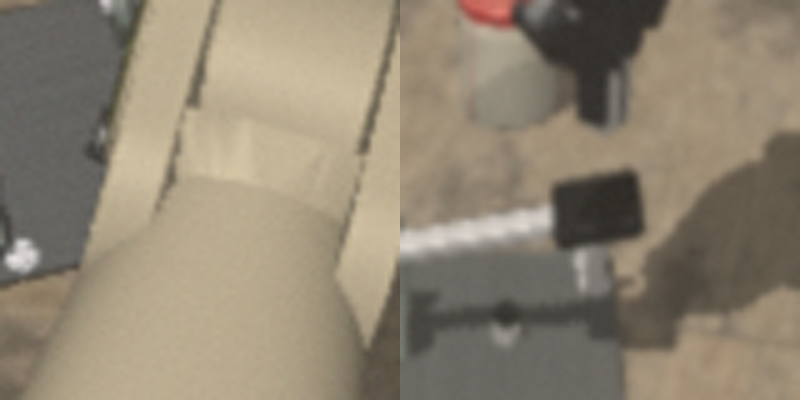

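The fingertips (603,120) are above the paddle (597,195). I'll descend to near contact, then press.

Emit:
jog_arm --plan '[{"gripper": 0,"translation": [1.3,-1,15],"delta_rot": [0,0,0]},{"gripper": 0,"translation": [1.3,-1,35],"delta_rot": [0,0,0]},{"gripper": 0,"translation": [1.3,-1,50],"delta_rot": [0,0,0]},{"gripper": 0,"translation": [1.3,-1,60],"delta_rot": [0,0,0]},{"gripper": 0,"translation": [1.3,-1,66],"delta_rot": [0,0,0]},{"gripper": 0,"translation": [1.3,-1,66],"delta_rot": [0,0,0]},{"gripper": 0,"translation": [1.3,-1,66],"delta_rot": [0,0,0]}]'

```text
t: 13.12
eef_pos: [0.5153, -0.053, 0.0847]
ee_rot: [-0.552, -3.092, 0.0]
force: [-4.5, -1.6, 6.3]
opening: -0.0001
```

```bash
python3 -c "
from h import *
goto((.516,-.0535,.080),rot=[-.5543,-3.0918,0])
p,d=cams.capture('side'); np.savez('side6.npz',p=p,d=d)
x,y=.5165,-.053
crop(p,240,140,320,200,10,'pics/a6.png')"
```

```text
t 13.12 pos [ 0.5153 -0.053   0.0847] rv [-5.5200e-01 -3.0917e+00  3.0000e-04] F [-4.5 -1.6  6.3] op -0.0001
tool x [-0.938  0.346  0.001] y [ 0.346  0.938 -0.   ] z [-0.001  0.    -1.   ]
(0.516, -0.0535, 0.08) -> [-0.8 -0.2  4.7] rot [-0.02 -0.03  0.08]
```

View pics/a6.png

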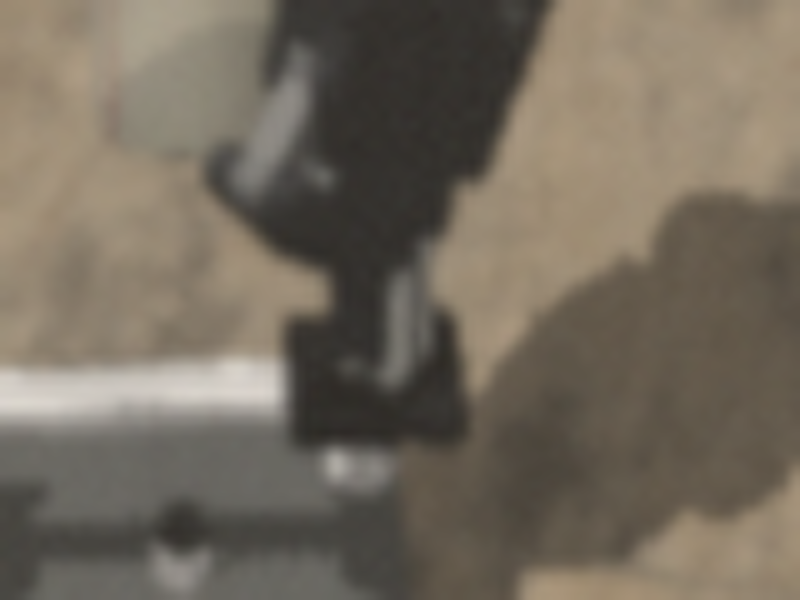

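Emit:
jog_arm --plan '[{"gripper": 0,"translation": [0,0,2.5],"delta_rot": [0,0,0]},{"gripper": 0,"translation": [0,0,4.7],"delta_rot": [0,0,0]},{"gripper": 0,"translation": [0,0,4.8],"delta_rot": [0,0,0]},{"gripper": 0,"translation": [0,0,4.8],"delta_rot": [0,0,0]},{"gripper": 0,"translation": [0,0,4.8],"delta_rot": [0,0,0]}]'

```text
t: 13.8
eef_pos: [0.5149, -0.0531, 0.0804]
ee_rot: [-0.552, -3.091, 0.001]
force: [-3.8, -0.0, 8.3]
opening: 0.0001
```

```bash
python3 -c "
from h import *
goto((.516,-.0535,.080),rot=[-.5543,-3.0918,0])
p,d=cams.capture('side'); np.savez('side7.npz',p=p,d=d)
crop(p,240,140,320,200,10,'pics/a7.png')
W=cloud('side',d)
for v in range(168,186,2): print(v,[tuple((W[v,u]*1000).round(0).astype(int)) for u in (270,273,283,285)])
# lever-frame: expected corners of paddle top at run
c=np.array([.5155,-.0535]);a=np.radians(14.2);ex=np.array([np.cos(a),np.sin(a)]);ey=np.array([-np.sin(a),np.cos(a)])
for i,j in((1,1),(1,-1),(-1,-1),(-1,1)):
    q=c+.023*(i*ex+j*ey); print((i,j),(proj('side',[*q,.08])[0]-[240,140])*10)
print('post',(proj('side',[*(c-.042*ey),.08])[0]-[240,140])*10)
goto((.516,-.0535,.080))"
```

```text
t 13.8 pos [ 0.5149 -0.0531  0.0804] rv [-5.5210e-01 -3.0914e+00  1.3000e-03] F [-3.8 -0.   8.3] op 0.0001
tool x [-0.938  0.346  0.001] y [ 0.346  0.938 -0.001] z [-1.5e-03 -6.0e-04 -1.0e+00]
(0.516, -0.0535, 0.08) -> [-1.2  0.1  0.4] rot [-0.05 -0.04  0.08]

168 [(np.int64(565), np.int64(-188), np.int64(2)), (np.int64(518), np.int64(-14), np.int64(136)), (np.int64(527), np.int64(-200), np.int64(0)), (np.int64(521), np.int64(-199), np.int64(2))]
170 [(np.int64(563), np.int64(-181), np.int64(-1)), (np.int64(524), np.int64(-44), np.int64(107)), (np.int64(525), np.int64(-187), np.int64(2)), (np.int64(-9223372036854775808), np.int64(-9223372036854775808), np.int64(-9223372036854775808))]
172 [(np.int64(537), np.int64(-65), np.int64(83)), (np.int64(524), np.int64(-41), np.int64(103)), (np.int64(505), np.int64(-76), np.int64(81)), (np.int64(518), np.int64(-184), np.int64(-2))]
174 [(np.int64(536), np.int64(-60), np.int64(80)), (np.int64(524), np.int64(-42), np.int64(96)), (np.int64(503), np.int64(-68), np.int64(80)), (np.int64(498), np.int64(-71), np.int64(79))]
176 [(np.int64(534), np.in
[... 694 characters left out ...]
491), np.int64(-37), np.int64(80))]
184 [(np.int64(528), np.int64(-28), np.int64(74)), (np.int64(520), np.int64(-28), np.int64(76)), (np.int64(496), np.int64(-36), np.int64(74)), (np.int64(491), np.int64(-37), np.int64(74))]
(1, 1) [281.90405652 423.94088152]
(1, -1) [279.81819118 313.33501848]
(-1, -1) [455.63375904 313.46076521]
(-1, 1) [464.62892871 424.15321092]
post [365.527177   270.09806957]
t 13.85 pos [ 0.5149 -0.0531  0.0804] rv [-5.5200e-01 -3.0914e+00  1.3000e-03] F [-3.6 -0.8  6.8] op 0.0001
tool x [-0.938  0.346  0.001] y [ 0.346  0.938 -0.001] z [-1.4e-03 -6.0e-04 -1.0e+00]
(0.516, -0.0535, 0.08) -> [-1.2  0.   0.4] <string>:7: RuntimeWarning: invalid value encountered in cast
```

View pics/a7.png

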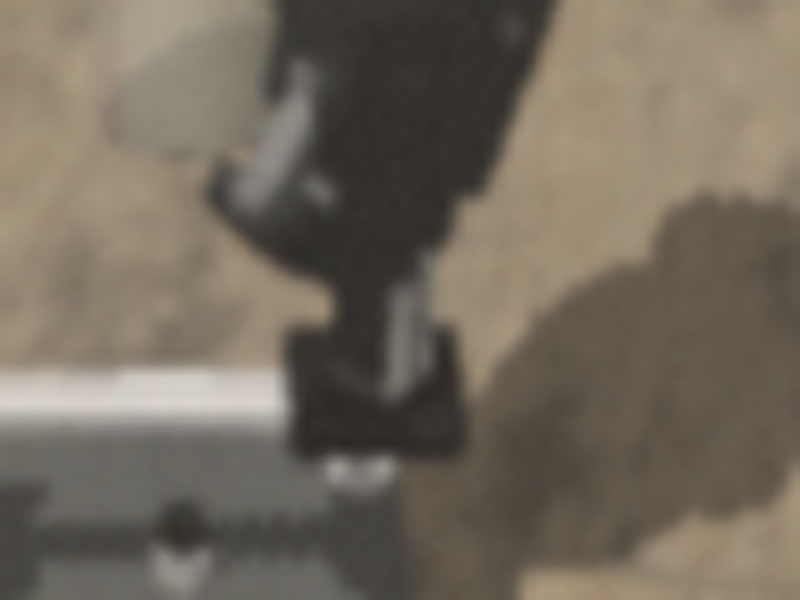

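Depth readings on the paddle top average about 80 mm and the lever arm is level. One last overall check.

```bash
python3 -c "
from h import *
o=[]
for n in('side','top'):
    p,d=cams.capture(n); o.append(p[:,:,::-1])
    W=cloud(n,d)
    m=(p.max(2)<70)&(abs(W[...,0]-.5155)<.02)&(abs(W[...,1]+.0535)<.02)&(abs(W[...,2]-.08)<.006)
    print(n,m.sum(),np.nanmedian(W[m][:,2]) if m.any() else '')
cv2.imwrite('pics/f.png',cv2.resize(np.hstack(o),(800,300)))
goto((.516,-.0535,.080))"
```

```text
side 82 0.08034162945185809
top 0 
t 13.95 pos [ 0.5149 -0.0531  0.0804] rv [-5.5200e-01 -3.0913e+00  1.2000e-03] F [-4.5 -0.9  7.9] op 0.0
tool x [-0.938  0.346  0.001] y [ 0.346  0.938 -0.001] z [-1.5e-03 -5.0e-04 -1.0e+00]
(0.516, -0.0535, 0.08) -> [-1.2  0.   0.4]
```

View pics/f.png

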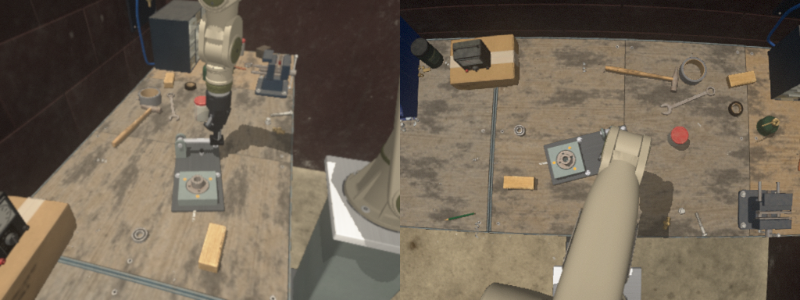

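The hub is in the nest, and the block, bearing and jar have not moved. The lever is held steady at the run position.

```bash
python3 -c "
from station import bot
print(bot.job_done())"
```

```text
the job is handed in; nothing more can be done
None
```

The hub is seated in the nest and released, and the lever is held at its run position. I handed the job in at about 14 s; no verdict was reported.

**Hub:** I gripped it by the boss, carried it over the lever and lowered it into the nest. Then I pressed until it stopped: the height stayed at 41.5 mm while the push rose to about 18 N. After release, the side view showed the flange level with the nest face and the boss top at its seated height.

**Lever:** I pressed the paddle down with the fingers shut. The last readings were fingertip height 80.4 mm, paddle top 80.3 mm by side-camera depth (target 80 mm), and about 8 N upward, as expected at the run position. Both heights were steady.

**Bystanders:** the final pictures showed the block, bearing and jar where they started.

**Disagreements and gaps:**
- The two cameras disagreed by about 2 mm in x on the nest position. I used the side camera because it agreed with the arm when I checked the held hub against it.
- The arm hid the index post, so I judged the lever height from measured heights, not by comparing it with the post.
- The top camera could not see the paddle at the end.

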